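# Index the sizing-plug turntable of a seal inspection bench

### The arm

A 6-joint arm with a two-finger parallel gripper is mounted at the origin on the work surface. World frame = base frame: x ahead of the robot, y to its left, z up, the work surface at z = 0. Lengths are in m, angles in degrees, forces in N, time in s.
With the tool pointing down it reaches from about 0.3 to 0.95 m from the base axis. Payload 3.1 kg.
Tool frame: the origin (TCP) lies between the finger pads; the fingertips stand 19 mm ahead of it and the grasp point (between the pads) is the TCP; z points along the fingers, y is the line along which they close (so a half turn about z gives the same grasp; the last joint's range is limited). The gripper opens to 85 mm and grips with 20 to 120 N. Pads are 22 mm wide; open, the fingers measure 114 mm over their backs; the gripper's body (76 mm by 85 mm) begins 54 mm behind the grasp point. The pads swing forward as they close: fully open they stand 13 mm farther back than shut.
Start: joints at [-75.556, 17.653, 93.61, -0, 68.738, -3.994], TCP at [0.198, -0.593, 0.25] pointing down, gripper open.
Joint ranges: [-175.34, 175.34], [-45.06, 112.39], [2.9, 150.54], [-68.45, 248.45], [3.09, 151.38], [-168.51, 168.51]. Speed limits (degrees/s): [159.86, 159.86, 180, 180, 180, 180].

### API

Orientations are given as a 3x3 rotation matrix whose columns are the frame's x, y, z axes.
In Python, from rig import bot, snapshot, camera_model, ticket gives the robot as it stands. The module is installed in compiled form; this text tells all that it offers.
- The arm moves only by the tool jog_arm, never from a script. Its argument "deltas" is a list that holds one entry, the list of rows, each a list of 5 numbers: the shift along the tool's x, y, z in mm, then the turn about the tool's z in degrees, then the finger opening in mm, from 0 to 85.4. In form: [[[x, y, z, spin, fingers], ...]]. A call has 1 to 8 rows; each row is the pose to reach, as a shift and turn from the pose commanded when the call began, along the tool's axes at that moment; what a row does not reach only later rows make up. A row lasts 1/8 s, in which the tool goes at most 62.5 mm and 10.7 degrees, less where a joint would pass 70% of its speed; a pose out of reach is approached as far as the arm can. A call with a gripper value outside its range is refused whole. The fingers move at their own pace and stop on an object; the grip force is fixed at half the most. Time passes only in rows, so rows that repeat a pose let the fingers close. It gives the time, the measured TCP pose, the force, the opening and the grip force at its end, in the units of the state.
- bot.state(): the state, without advancing time (a new reading comes with each control period).
- snapshot(name): name is "side" or "top" or "wrist"; returns the picture (480x640x3 uint8, red, green, blue); there is no depth.
- camera_model(name): a dict with "K" (3x3 intrinsics, pixels), "k1" (the pictures are not rectified: a ray, as slopes to the right and down, at radius r is drawn at 1 + k1 r^2 times it, then the intrinsics apply), "R" (3x3) and "t" (3): a world point X has camera coordinates R X + t. Camera axes: x right, y down, z forward; pixel columns grow to the right and rows downward; lengths in m; the calibration is good to about 2 mm. A picture is of the moment at which its call begins: read the wrist's pose just before it. camera_model takes no time and is no camera call; for the wrist camera it gives the pose at the moment of the call.
- ticket.hand_in(): hands the job in; it is judged then, once.
The state is a dict: "time": time; "joint_pos": joint angles; "joint_velocities": joint speeds; "effort": joint torques, N m; "tcp_pos": TCP position; "tcp_rot": TCP orientation; "force": force on the tool from outside, world axes, zero at the start; "wrist_torque": the same for the moment, N m; "gripper_width": finger opening in m; "grasp_force": force on a finger pad.
Only numpy, scipy, OpenCV 4.12 (cv2) and the standard library are available. Lean on these libraries where they do the work, as an engineer would, in place of code of your own. Each camera call takes 0.05 s, during which the arm holds its last target. There are 200 camera calls.

### The job

Turn the round gauge turntable, by pushing one of its upright plugs round, until the thickest of its three plugs stands squarely in front of the pointer on the turntable's base. Do not knock over or shift the pointed brass cone that stands on the table beside it.

Things in the scene. Friction and masses are not known exactly. Their poses are not given: they have to be found in the camera images.
- turn_axis (a point): Fixed vertical axis of the turntable, at its disc's upper face, 46 mm above the table. Bare aluminium disc, 220 mm across, hub cap 6 mm high, grey base fixed to the table. On it stand three fixed upright brass plugs, 120 degrees apart, 80 mm from the axis, 50 mm tall, 52, 38 and 26 mm thick. It turns freely both ways without stops; slight drag (about 1 N at a plug) keeps it where it is left.
- thick_plug (a point): Centre of the foot of the thickest plug (52 mm diameter, 50 mm tall, top 96 mm above the table), on the disc's upper face, 80 mm from the axis; it goes round with the disc. Seen from above, going anticlockwise from it come the 38 mm and then the 26 mm plug.
- index_point (a point): Fixed point where the thick plug's centre must come: at the disc's upper face, 80 mm from the axis, straight in from the pointer. The pointer is a dark steel block, 24 mm wide and 46 mm high, with a V-shaped nose aimed at the axis, on a tongue of the base just outside the disc's rim (nose 126 mm, outer end 160 mm from the axis). It does not turn.
- cone: A loose bystander: a brass sizing cone standing on the table about 0.2 m from the turntable's axis, 56 mm across its foot, 90 mm tall, about 250 g, pointed end up. Origin at the centre of its underside, z up. It is to stay where it stands.

How it is judged (in metres and radians):
At the end, for the whole second after the job is handed in: The thick plug's centre rests within 16 mm (about 11 degrees) of the index point in front of the pointer, and the cone still stands upright within 20 mm of where it was (horizontal distance between thick_plug and index_point below 0.016 m and angle between cone's own z axis and vertical below 0.2 rad and distance of cone from where it was at the start of the episode below 0.02 m); the robot touches nothing.
It fails at once if the cone is knocked over or shifted by more than 20 mm (angle between cone's own z axis and vertical above 0.5 rad or distance of cone from where it was at the start of the episode above 0.02 m).
It also fails if it takes over 42 s, if anything falls off the work surface, if the arm or the gripper's body presses on something with over 40 N, if the wrist force passes 120 N, or if a joint passes its speed limit or range.

## Working session

There is one attempt and no reset: what is moved stays moved. The work goes in short steps, Python scripts to look and compute and a tool call to move; the robot and the scene stay as the last step left them, time stands still between calls to the robot, and variables do not carry over. Pictures are saved under pics/ and viewed, at most 10 in all, crops included, and the job is handed in when it is done.

Besides the shell and the picture viewer there is one more tool, called after ">>>" by a JSON object that holds its "name" and its "arguments", one argument or row to a line. jog_arm: Moves the arm, as the interface text tells. Its arguments: {"type":"object","properties":{"deltas":{"type":"array","items":{"type":"array","items":{"type":"array","items":{"type":"number"}}}}},"required":["deltas"]}

```bash
mkdir -p pics; python3 - <<'E'
from rig import bot, snapshot, camera_model
import cv2
for n in("top","side"):
    cv2.imwrite(f"pics/{n}0.png",snapshot(n)[:,:,::-1]); m=camera_model(n); print(n,m)
s=bot.state();print(s["time"],s["tcp_pos"],s["tcp_rot"])
E
```

```text
top {'K': array([[494.45296929,   0.        , 323.4460943 ],
       [  0.        , 494.45296929, 242.39101027],
       [  0.        ,   0.        ,   1.        ]]), 'k1': -0.1351285752320405, 'R': array([[-0.0210232 , -0.99976513,  0.00526424],
       [-0.98849543,  0.0199968 , -0.14992302],
       [ 0.14978254, -0.00835554, -0.98868366]]), 't': array([0.13062939, 0.6275307 , 0.77002811])}
side {'K': array([[503.15504219,   0.        , 319.32675766],
       [  0.        , 503.15504219, 244.10009021],
       [  0.        ,   0.        ,   1.        ]]), 'k1': -0.06603039924760158, 'R': array([[ 0.99639617, -0.08452403, -0.00709638],
       [-0.05693258, -0.60442499, -0.79462514],
       [ 0.06287569,  0.79216546, -0.60705892]]), 't': array([-0.58898921,  0.15393482,  0.72168498])}
0.1 [ 0.19748308 -0.59224077  0.24914102] [[ 9.48664219e-01  3.16284580e-01 -5.13555379e-04]
 [ 3.16284955e-01 -9.48662011e-01  2.05328428e-03]
 [ 1.62231676e-04 -2.11030716e-03 -9.99997760e-01]]
```

View pics/top0.png

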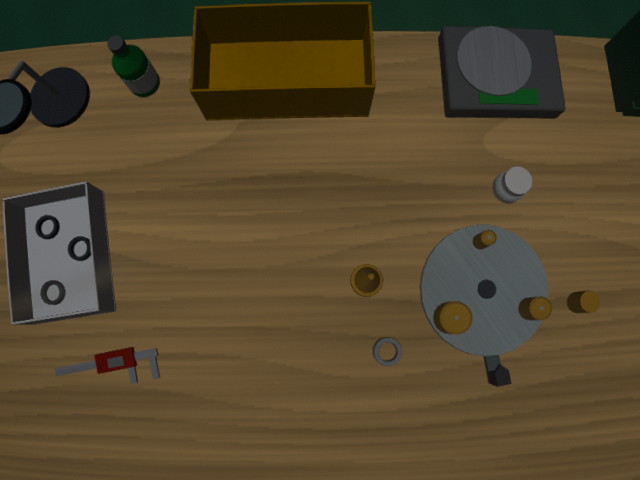

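View pics/side0.png

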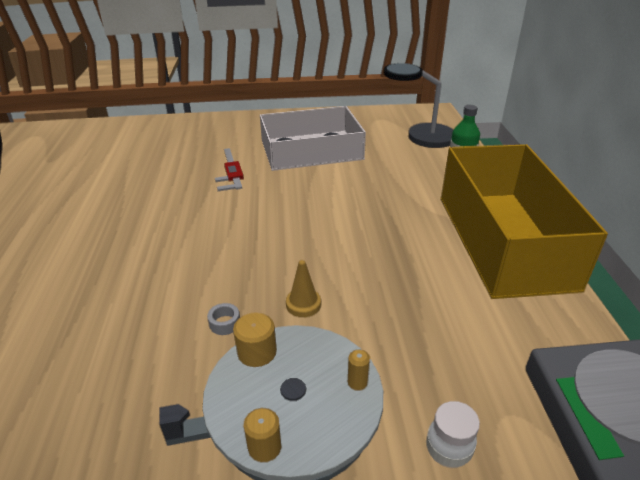

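The top view shows the hub at about (487,289), the thick plug at (455,317), the medium plug at (540,308) and the thin one at (486,238). The pointer is at (497,370), below the disc, and the cone at (367,280). A stray brass cylinder stands at (585,301). The side view shows the same layout, with the cone behind the thick plug.

```bash
cat >h.py <<'E'
import numpy as np, cv2
from rig import bot, snapshot, camera_model
def cast(n,uv,z):
    m=camera_model(n); K=m["K"]
    p=cv2.undistortPoints(np.array([[uv]],float),K,np.array([m["k1"],0,0,0]))[0,0]
    d=m["R"].T@np.array([p[0],p[1],1]); c=-m["R"].T@m["t"]
    return c+d*(z-c[2])/d[2]
def brass(im):
    h=cv2.cvtColor(im,cv2.COLOR_RGB2HSV)
    return h
E
python3 - <<'E'
from h import *
im=cv2.imread("pics/top0.png"); h=cv2.cvtColor(im,cv2.COLOR_BGR2HSV)
# disc: unsaturated pixels
def blobs(m,amin,roi=(400,210,620,400)):
    x0,y0,x1,y1=roi; k=np.zeros_like(m);k[y0:y1,x0:x1]=m[y0:y1,x0:x1]
    n,l,s,c=cv2.connectedComponentsWithStats(k)
    return [(s[i].tolist(),c[i].round(1).tolist()) for i in range(1,n) if s[i,4]>amin]
print("hub",blobs(((h[...,2]<70)&(h[...,1]<90)).astype(np.uint8),40))
print("brass",blobs(((h[...,1]>180)&(h[...,2]>60)).astype(np.uint8),40,(340,210,620,400)))
for nm,uv,z in [("hub",(487,289),.052),("thick",(455.5,315),.096),("med",(541.5,307),.096),("thin",(488,237),.096),("ptr top",(500,380),.046),("cone tip",(371,276),.09),("stray",(590,300),.05),("ring",(388,351),0),("jar",(518,181),.06)]:
    print(nm,cast("top",uv,z).round(4))
for nm,uv,z in [("hub",(293,389),.052),("thick",(255,325),.096),("med",(262,419),.096),("thin",(359,356),.096),("cone tip",(302,261),.09),("ptr",(174,410),.046)]:
    print("side",nm,cast("side",uv,z).round(4))
cv2.imwrite("pics/crop.png",cv2.resize(im[210:400,340:610],None,fx=2.9,fy=2.9,interpolation=cv2.INTER_CUBIC))
E
```

```text
hub [([420, 266, 38, 83, 114], [429.3, 309.3]), ([477, 279, 20, 20, 296], [486.4, 288.7]), ([483, 355, 28, 31, 581], [496.2, 370.9])]
brass [([481, 230, 15, 15, 141], [487.5, 237.3]), ([351, 265, 32, 31, 489], [364.1, 280.8]), ([580, 291, 20, 21, 338], [589.4, 301.0]), ([529, 297, 22, 22, 363], [539.7, 307.9]), ([439, 302, 32, 32, 766], [454.8, 317.6])]
hub [ 0.5462 -0.1502  0.052 ]
thick [ 0.5055 -0.0828  0.096 ]
med [ 0.513  -0.2226  0.096 ]
thin [ 0.626  -0.1424  0.096 ]
ptr top [ 0.3967 -0.1664  0.046 ]
cone tip [0.5693 0.0453 0.09  ]
stray [ 0.5216 -0.3326  0.05  ]
ring [0.4474 0.011  0.    ]
jar [ 0.7271 -0.2156  0.06  ]
side hub [ 0.5466 -0.1539  0.052 ]
side thick [ 0.5038 -0.0862  0.096 ]
side med [ 0.513  -0.2217  0.096 ]
side thin [ 0.6259 -0.147   0.096 ]
side cone tip [0.5699 0.0418 0.09  ]
side ptr [ 0.405  -0.1679  0.046 ]
```

View pics/crop.png

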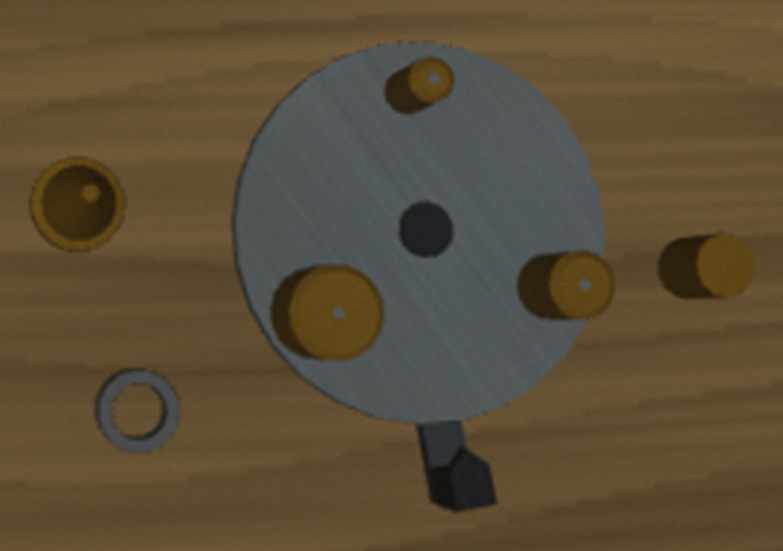

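The crop shows the top-centre dots of all three plugs, the hub, and the pointer nose at about (500,365) with its outer end at about (504.5,385). I'll push the medium plug anticlockwise, on the side away from the cone.

```bash
cat >>h.py <<'E'
def ang(p,a): return np.degrees(np.arctan2(p[1]-a[1],p[0]-a[0]))%360
def shift(w,R=None,p=None):
    s=bot.state(); R=s["tcp_rot"]; return (R.T@(np.array(w)-s["tcp_pos"])*1000).round(1)
E
python3 - <<'E'
from h import *
P=[cast("top",u,.096) for u in((456.6,317.6),(541.7,308.3),(489.3,237.2))]
a=np.mean(P,0); print("axis",a.round(4),cast("top",(486.5,288.7),.052).round(4))
for p in P: print(p.round(4),np.hypot(*(p-a)[:2]).round(4),ang(p,a).round(1))
for z in(.046,.06):
  for u in((499.7,365.2),(504.5,384.8)):
    q=cast("top",u,z); print("ptr",z,q.round(4),np.hypot(*(q-a)[:2]).round(4),ang(q,a).round(1))
def pt(th,r=.08,z=.08): t=np.radians(th); return [a[0]+r*np.cos(t),a[1]+r*np.sin(t),z]
s0=pt(205,.085,.25); print(s0,shift(s0))
for th in(205,215,225,235,245,255,265,275,285): print(th,np.round(pt(th),4),shift(pt(th)))
E
```

```text
axis [ 0.546  -0.1505  0.096 ] [ 0.5467 -0.1494  0.052 ]
[ 0.5015 -0.0844  0.096 ] 0.0798 124.0
[ 0.511  -0.2227  0.096 ] 0.0803 244.1
[ 0.6257 -0.1445  0.096 ] 0.0799 4.4
ptr 0.046 [ 0.4208 -0.167   0.046 ] 0.1264 187.5
ptr 0.046 [ 0.3885 -0.1737  0.046 ] 0.1592 188.4
ptr 0.06 [ 0.4223 -0.162   0.06  ] 0.1243 185.3
ptr 0.06 [ 0.3906 -0.1686  0.06  ] 0.1565 186.6
[np.float64(0.4689898014142637), np.float64(-0.18645130975409518), 0.25] [ 3.859e+02 -2.991e+02 -2.000e-01]
205 [ 0.4735 -0.1843  0.08  ] [ 390.9 -299.3  169.8]
215 [ 0.4805 -0.1964  0.08  ] [ 393.6 -285.6  169.8]
225 [ 0.4895 -0.2071  0.08  ] [ 398.8 -272.7  169.8]
235 [ 0.5001 -0.2161  0.08  ] [ 406.1 -260.8  169.8]
245 [ 0.5122 -0.223   0.08  ] [ 415.3 -250.4  169.7]
255 [ 0.5253 -0.2278  0.08  ] [ 426.2 -241.7  169.7]
265 [ 0.5391 -0.2302  0.08  ] [ 438.5 -235.   169.7]
275 [ 0.553  -0.2302  0.08  ] [ 451.7 -230.6  169.7]
285 [ 0.5667 -0.2278  0.08  ] [ 465.5 -228.6  169.7]
```

Everything fits: plug radii are 80 mm, the pointer nose is at 126 mm and its end at 159 mm. The pointer lies at 188° and the thick plug at 124°, so the disc turns +64°.

>>> {"name": "jog_arm", "arguments": {
  "deltas": [
    [[48,-37,0,0,0],[97,-75,0,0,0],[145,-112,0,0,0],[194,-150,0,0,0],[242,-187,0,0,0],[290,-225,0,0,0],[340,-262,0,0,0],[386,-299,0,0,0]]
  ]
}}

```text
time: 1.1
tcp_pos: [0.47, -0.1853, 0.2501]
tcp_rot: [[0.949, 0.316, 0.0], [0.316, -0.949, -0.0], [0.0, 0.0, -1.0]]
force: [1.3, -0.7, 0.5]
gripper_width: -0.0003
grasp_force: 0.0
```

>>> {"name": "jog_arm", "arguments": {
  "deltas": [
    [[0,0,0,0,0],[0,0,40,0,0],[0,0,80,0,0],[0,0,120,0,0],[0,0,150,0,0],[0,0,169,0,0],[0,0,169,0,0]]
  ]
}}

```text
time: 1.98
tcp_pos: [0.4669, -0.1873, 0.0794]
tcp_rot: [[0.949, 0.315, -0.005], [0.315, -0.949, 0.002], [-0.004, -0.003, -1.0]]
force: [0.1, -0.7, -0.6]
gripper_width: -0.0001
grasp_force: 0.0
```

>>> {"name": "jog_arm", "arguments": {
  "deltas": [
    [[4,7,0,0,0],[7.5,13.5,0,0,0],[10,20,0,0,0],[13,26,0,0,0],[16.5,32,0,0,0],[20,38,0,0,0],[24.5,43.5,0,0,0],[29,48.5,0,0,0]]
  ]
}}

```text
time: 2.98
tcp_pos: [0.5124, -0.2241, 0.0811]
tcp_rot: [[0.949, 0.316, -0.0], [0.316, -0.949, 0.0], [-0.0, -0.0, -1.0]]
force: [-0.6, 0.8, -0.2]
gripper_width: 0.0004
grasp_force: 0.3
```

>>> {"name": "jog_arm", "arguments": {
  "deltas": [
    [[5.5,4.5,0,0,0],[11,8.5,0,0,0],[17,12,0,0,0],[23.5,15.5,0,0,0],[30,18,0,0,0],[34,19,0,0,0],[34,19,0,0,0]]
  ]
}}

```text
time: 3.85
tcp_pos: [0.5511, -0.2314, 0.0814]
tcp_rot: [[0.949, 0.317, 0.001], [0.317, -0.949, -0.0], [0.001, 0.001, -1.0]]
force: [1.5, -0.4, -0.7]
gripper_width: -0.0003
grasp_force: 0.0
```

```bash
python3 - <<'E'
from h import *
im=snapshot("top")[:,:,::-1]
cv2.imwrite("pics/c2.png",cv2.resize(im[210:400,340:610],None,fx=2.9,fy=2.9,interpolation=cv2.INTER_CUBIC))
im=snapshot("side")[:,:,::-1]; cv2.imwrite("pics/s2.png",im)
E
```

```text
(no output)
```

View pics/c2.png

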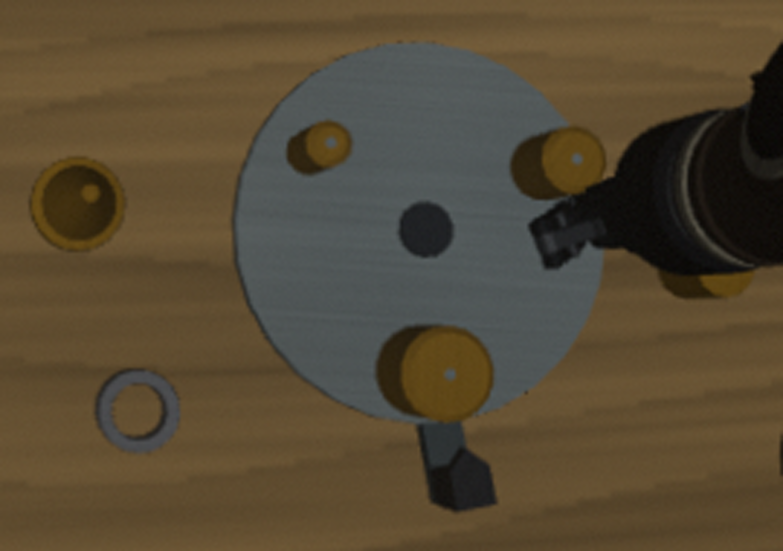

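View pics/s2.png

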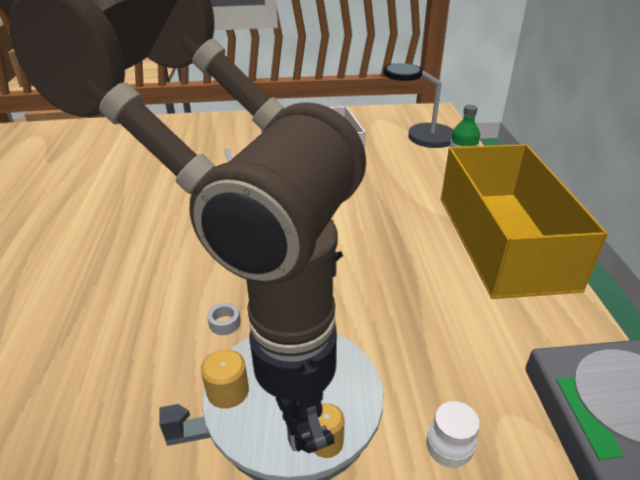

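The thick plug's dot is now at crop (449,374), almost in front of the pointer. The cone looks unmoved. Next I'll measure the angle.

```bash
python3 - <<'E'
from h import *
a=[.546,-.1505]
for c in((449.5,374.5),(576.5,158.5),(330.5,142.5)):
    p=cast("top",(340+c[0]/2.9,210+c[1]/2.9),.096); print(p.round(4),np.hypot(p[0]-a[0],p[1]-a[1]).round(4),ang(p,a).round(1))
E
```

```text
[ 0.4663 -0.1435  0.096 ] 0.08 175.0
[ 0.58   -0.2232  0.096 ] 0.0802 295.1
[ 0.5921 -0.0851  0.096 ] 0.08 54.8
```

>>> {"name": "jog_arm", "arguments": {
  "deltas": [
    [[3,0.5,0,0,0],[6,1,0,0,0],[9,1.5,0,0,0],[12,1.5,0,0,0],[15,1.5,0,0,0],[17,1.5,0,0,0],[18,1.5,0,0,0],[18,1.5,0,0,0]]
  ]
}}

```text
time: 4.95
tcp_pos: [0.5682, -0.2271, 0.0814]
tcp_rot: [[0.949, 0.316, 0.001], [0.316, -0.949, -0.0], [0.001, 0.0, -1.0]]
force: [0.0, 0.2, 0.6]
gripper_width: -0.0001
grasp_force: 0.1
```

>>> {"name": "jog_arm", "arguments": {
  "deltas": [
    [[-10,0,0,0,0],[-15,0,0,0,0],[-15,0,-40,0,0],[-15,0,-80,0,0],[-15,0,-130,0,0],[-60,0,-150,0,0],[-100,40,-150,0,0],[-100,40,-150,0,0]]
  ]
}}

```text
time: 5.95
tcp_pos: [0.4839, -0.2996, 0.2322]
tcp_rot: [[0.95, 0.312, 0.001], [0.312, -0.95, -0.002], [0.0, 0.002, -1.0]]
force: [0.2, 0.4, 0.4]
gripper_width: -0.0001
grasp_force: 0.0
```

```bash
python3 - <<'E'
from h import *
im=snapshot("top")[:,:,::-1]
cv2.imwrite("pics/c3.png",cv2.resize(im[210:400,340:610],None,fx=2.9,fy=2.9,interpolation=cv2.INTER_CUBIC))
E
```

```text
(no output)
```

View pics/c3.png

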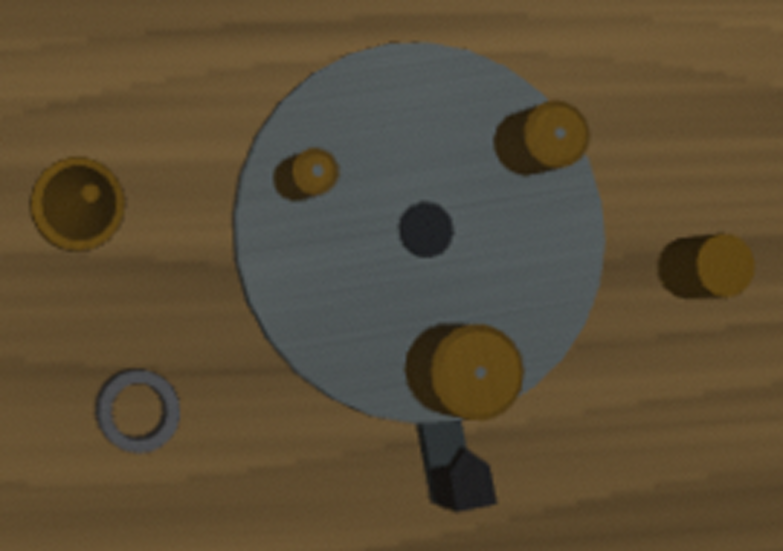

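The thick plug's dot is now at crop (480,373), the medium's at (560,133) and the thin's at (318,170). The cone hasn't moved, and the arm is clear.

```bash
python3 - <<'E'
from h import *
from rig import ticket
a=[.546,-.1505]; A=[]
for c,o in(((480.5,373),0),((560,133),120),((318,170.5),240)):
    p=cast("top",(340+c[0]/2.9,210+c[1]/2.9),.096); A.append((ang(p,a)-o)%360)
print(A)
if all(abs(x-188)<4 for x in A): print(ticket.hand_in())
E
```

```text
[np.float64(187.32764260760126), np.float64(186.91770365692906), np.float64(186.91979036767864)]
the job is handed in; nothing more can be done
None
```

The job is handed in: by the last camera view the thick plug stands about 1° (1–2 mm) from the pointer's line, the cone looks unmoved, and the arm is clear of everything; the hand-in returned no verdict.

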